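# Wind the rewinder, then hold the paper feeder's tension arm open

### The arm

A 6-joint arm with a two-finger parallel gripper is mounted at the origin on the work surface. World frame = base frame: x ahead of the robot, y to its left, z up, the work surface at z = 0. Lengths are in m, angles in rad, forces in N, time in s.
With the tool pointing down it reaches from about 0.35 to 0.85 m from the base axis. Payload 8.1 kg.
Tool frame: the origin (TCP) lies on the centre line of the jaws, within the pads' length; the fingertips stand 22 mm ahead of it and the grasp point (between the pads) lies 3 mm ahead of it; z points along the fingers, y is the line along which they close (so a half turn about z gives the same grasp; the last joint's range is limited). The gripper opens to 93 mm and grips with 3 to 60 N. Pads are 15 mm wide; open, the fingers measure 128 mm over their backs; the gripper's body (75 mm by 188 mm) begins 65 mm behind the grasp point.
Start: joints at [-1.289, 0.13, 1.488, -0, 1.523, -0.085], TCP at [0.215, -0.56, 0.241] pointing down, gripper open.
Joint ranges: [-2.96, 2.96], [-0.89, 2.26], [0.02, 2.5], [-1.34, 4.48], [0, 2.73], [-2.66, 2.66]. Speed limits (rad/s): [2.39, 2.39, 2.79, 3.14, 3.14, 3.14].

### API

Orientations are given as a rotation vector (axis times angle).
In Python, from plant import robot, imaging gives the robot as it stands (robot), with the cameras (imaging).
- The arm moves only by the tool nudge_tcp, called after "Emit:" as a command line: name --pt "numbers of a row" for each row, then --argument value for the rest. Schema: {"type":"object","properties":{"rows":{"type":"array","items":{"type":"array","items":{"type":"number"},"minItems":5,"maxItems":5},"minItems":1,"maxItems":20},"squeeze":{"type":"number"},"only":{"type":"string"},"quiet":{"type":"boolean"},"lines":{"type":"string"}},"required":["rows"],"additionalProperties":false}. rows is a list of rows, 1 to 20 of them, each of 5 numbers: the finger opening in m, then dx, dy, dz in shares of the most that a row can go, 1 being 50 mm, then a turn about the tool's z in shares of 4 rad (1.0 is 4 rad); each row shifts and turns the commanded pose from where the row before left it, along the tool's axes as they then stand; what a row does not reach is not made up. A row lasts 1/10 s, in which the tool goes at most 0.05 m and 0.15 rad, less where a joint would pass 70% of its speed; a pose out of reach is approached as far as the arm can. The fingers move at their own pace and stop on an object; squeeze is the grip in N (left out, the last holds). Time passes only in rows, so rows that do not move let the fingers close. The tool returns the time, the measured TCP pose, the force, the opening and the grip force at its end. only (a regular expression) keeps the lines of the reply that match it, lines (a string "A,B") keeps lines A to B, and quiet returns only ok. A shift or turn number past 1, either way, is cut back to 1. Input that does not fit is refused with a message, and nothing moves.
- robot.read_state(): the state, without advancing time (a new reading comes with each control period).
- imaging.read_camera(name): name is "side" or "top"; returns a dict with "image" (480x640x3 uint8, red, green, blue), "fx", "fy", "cx", "cy" (pixels), "R" (3x3) and "t" (3): a world point X has camera coordinates R X + t. Camera axes: x right, y down, z forward; pixel columns grow to the right and rows downward; lengths in m; the calibration is good to about 2 mm. A picture is of the moment at which its call begins. There is no depth.
- robot.close_job(): hands the job in; it is judged then, once.
The state is a dict: "t": time; "q": joint angles; "dq": joint speeds; "joint_torque": joint torques, N m; "tool_pos": TCP position; "orientation": TCP orientation; "force": force on the tool from outside, world axes, zero at the start; "wrist_torque": the same for the moment, N m; "opening": finger opening in m; "gripper_force": force on a finger pad.
Only numpy, scipy, OpenCV 4.12 (cv2) and the standard library are available. Lean on these libraries where they do the work, as an engineer would, in place of code of your own. Each camera call takes 0.05 s, during which the arm holds its last target. There are 200 camera calls.

### The job

Get the paper-roll feeder ready for threading: first wind the rewinder's brass wing key clockwise, in several part turns, all the way to its stop and let go of the key. Then swing the sprung tension arm forward, towards the paper roll, by pressing your fingertips on its red end roller until the arm is against its stop, and finish while still holding it there. Leave the bottles, brush block and other studio things where they stand.

Things in the scene. Friction and masses are not known exactly. Their poses are not given: they have to be found in the camera images.
- feeder: Paper-roll feeder, fixed: green base plate 240 x 150 x 12 mm with steel side plates, x -100 to +140 mm; origin on the table, z up. +x ('forward') runs from the tension arm to the white paper roll (80 mm diameter along y, axis at x 90, z 80 mm). The rewinder stands on one side (+y or -y), the brush block on the other.
- pivot (a point): Middle of the tension arm's horizontal pivot axis, 30 mm behind (-x of) the feeder's origin and 60 mm above the table; same axes as the feeder, the axis runs along y.
- tension_arm (a joint): Angle (rad) of the tension arm, a cage of two aluminium plates 92 mm apart with a black middle roller and a red end roller. 0 = at rest, leaning back (feeder -x) 0.85 from upright; grows swinging forward; hard stop at 1.15 (leaning forward 0.30). A spring returns it to 0 if released: about 4 N at the end roller to leave rest, 8 N at the stop.
- end_roller: Red end roller of the tension arm, 22 mm diameter, 88 mm long along the feeder's y, spins freely on its pin; origin at its middle, 120 mm from the pivot axis. Height of its centre: about 139 mm at rest, 180 mm when upright, 175 mm at the stop. On its -x side nothing stands above 70 mm.
- rewinder: Spring rewinder, fixed: blue housing 100 x 100 mm on a 120 x 120 mm foot, its top 70 mm above the table; origin on the table under the key's axis. Two red marks on its top disc lie on its y axis.
- key (a joint): Turn of the wing key (rad) about its vertical axis; grows clockwise seen from above; starts between 0 and 0.7; hard stop at 2.6, where the wings lie along the rewinder's y axis, in line with the red marks. The spring makes it stiffer with winding (about 0.09 to 0.14 N m); a friction ratchet holds it where it is left.
- key_grip (a point): Middle of the brass key's wings, on its axis, 100 mm above the table: the place to grip. The wings are a blade 46 to 54 mm long along this point's x axis, 10 mm thick along its y, from 82 to 114 mm above the table; this frame turns with the key.
- brush_block: Loose bystander: wooden block 90 x 90 x 70 mm with upright brushes, about 165 mm tall; origin under its centre.
- ink_amber: Loose bystander: amber ink bottle, 36 mm diameter, 65 mm tall; origin under its centre.
- ink_blue: Loose bystander: green glass ink bottle with blue cap, 36 mm diameter, 65 mm tall; origin under its centre.
- sanding_block: Loose bystander: cork block 70 x 40 x 25 mm; origin under its centre.
- water_cup: Loose bystander: white cup, 72 mm diameter, 85 mm tall; origin under its centre.
- punnet: Loose bystander: clear open tray 160 x 110 x 50 mm; origin under its centre.
- plaster_vase: Loose bystander: plaster vase, 88 mm diameter, 130 mm tall; origin under its centre.

How it is judged:
On the way, in this order (a step that is already met when the one before it is completed fails the run):
1. the key is wound to its stop and let go (value of joint key above 2.4 rad and contact force between the fingers and rewinder below 0.2 N and value of joint tension_arm below 0.3 rad), for 0.2 s.
2. the tension arm is pressed forward to its stop by the fingers on the end roller (value of joint tension_arm above 1.05 rad and contact force between the fingers and end_roller above 2 N), for 0.3 s.
At the end, for the whole second after the job is handed in: The key is within 0.2 rad of its stop and untouched by the fingers, and the fingers press on the red end roller (more than 2 N) holding the tension arm within 0.1 rad of its forward stop (all of step 2 and value of joint key above 2.4 rad and contact force between the fingers and rewinder below 0.2 N); the arm keeps its last pose, push and grip.
It fails at once if a bystander is shifted by more than 30 mm (distance of any of brush_block, ink_amber, ink_blue, sanding_block, water_cup, punnet, plaster_vase from where it was at the start of the episode above 0.03 m).
It also fails if it takes over 56 s, if anything falls off the work surface, if the arm or the gripper's body presses on something with over 40 N, if the wrist force passes 120 N, or if a joint passes its speed limit or range.

## Working session

There is one attempt and no reset: what is moved stays moved. The work goes in short steps, Python scripts to look and compute and a tool call to move; the robot and the scene stay as the last step left them, time stands still between calls to the robot, and variables do not carry over. Pictures are saved under pics/ and viewed, at most 10 in all, crops included, and the job is handed in when it is done.

```bash
ls; mkdir -p pics
```

Run:
```python
from plant import robot, imaging
import cv2,numpy as np,pickle
print(robot.read_state())
for n in("top","side"):
    c=imaging.read_camera(n);cv2.imwrite(f"pics/{n}0.png",c["image"][:,:,::-1]);pickle.dump(c,open(n+"0.pkl","wb"))
    print(n,c["fx"],c["cx"],c["cy"],c["R"],c["t"])
```

```text
pics
plant.py
{'t': 0.0, 'q': array([-1.28941063e+00,  1.31127811e-01,  1.48926229e+00, -2.57442829e-06,
        1.52303094e+00, -8.54181941e-02]), 'dq': array([-4.51513085e-04, -1.11894972e-03, -9.25557187e-04, -1.96514535e-05,
        1.07988289e-03, -1.32674599e-03]), 'joint_torque': array([ 1.51317778e-03, -5.59836352e+01, -4.91766894e+01,  7.65685178e-02,
        3.51991039e-02, -1.39072854e-04]), 'tool_pos': array([ 0.21504153, -0.55956937,  0.23961669]), 'orientation': array([-3.08711596e+00, -5.72617954e-01,  2.84815432e-04]), 'force': array([0.27176472, 0.60854995, 0.31448486]), 'wrist_torque': array([ 0.04203781,  0.03080685, -0.00398081]), 'gripper_force': 0.0, 'opening': 0.09301809355857456}
top 553.4089451283768 319.26536676435825 232.4030270933287 [[ 0.00170663 -0.99999376 -0.00309165]
 [-0.99746653 -0.00148243 -0.07112187]
 [ 0.07111684  0.0032052  -0.99746284]] [1.27528339e-04 4.99331963e-01 1.45449784e+00]
side 454.5802241161163 324.42072964657143 237.62915366783162 [[-0.71863462 -0.69532301  0.00949707]
 [-0.48505286  0.49143521 -0.72333613]
 [ 0.49828505 -0.52442097 -0.69043077]] [0.36756766 0.31344009 0.99899859]
```

View pics/top0.png

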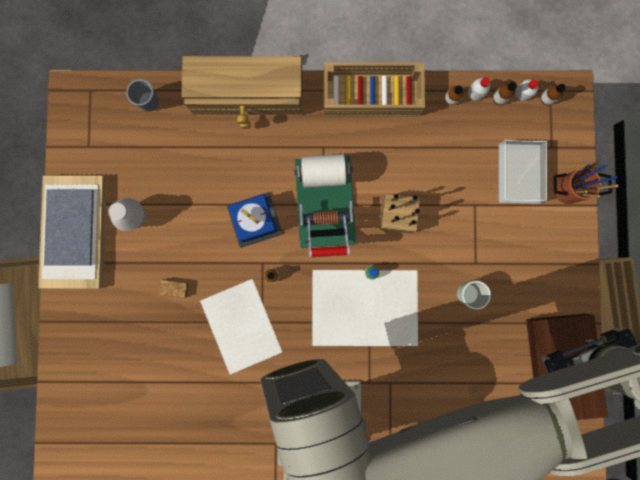

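View pics/side0.png

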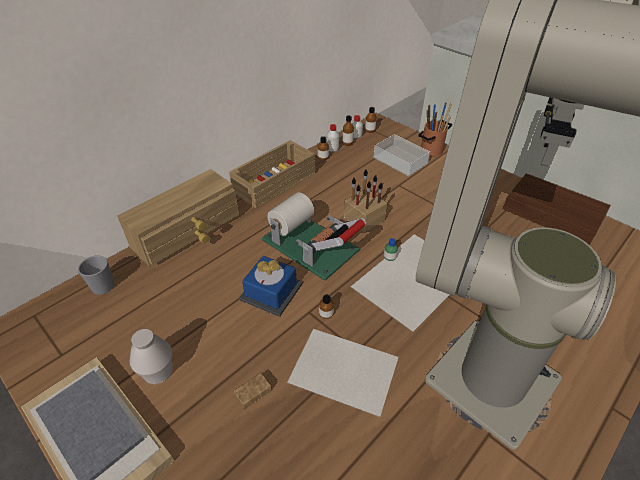

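The top view shows the rewinder at about (252,217), with its brass key and two red marks. The red roller is at (329,252), the brushes at (401,212) and the bottles at (272,275) and (373,272). The side view agrees. I'll measure next.

Create h.py:
```python
import cv2,numpy as np,pickle
def ray(c,u,v,z):
    d=c["R"].T@np.array([(u-c["cx"])/c["fx"],(v-c["cy"])/c["fy"],1]); o=-c["R"].T@c["t"]
    return o+d*(z-o[2])/d[2]
def tri(c1,p1,c2,p2):
    P=[c["K"]@np.c_[c["R"],c["t"]] if "K" in c else np.array([[c["fx"],0,c["cx"]],[0,c["fy"],c["cy"]],[0,0,1]])@np.c_[c["R"],c["t"]] for c in(c1,c2)]
    X=cv2.triangulatePoints(P[0],P[1],np.float64(p1),np.float64(p2)).ravel();return X[:3]/X[3]
def blobs(c,lo,hi,box,amin=3):
    u0,v0,u1,v1=box
    h=cv2.cvtColor(c["image"][v0:v1,u0:u1].copy(),cv2.COLOR_RGB2HSV)
    m=cv2.inRange(h,np.array(lo),np.array(hi))
    n,l,s,ce=cv2.connectedComponentsWithStats(m)
    r=[]
    for i in range(1,n):
        if s[i,4]>=amin:
            pts=np.argwhere(l==i)[:,::-1].astype(np.float32)+[u0,v0]
            r.append((s[i,4],ce[i]+[u0,v0],cv2.minAreaRect(pts.astype(np.float32))))
    return sorted(r,key=lambda x:-x[0])
```

Run:
```python
from h import *
T=pickle.load(open("top0.pkl","rb"));S=pickle.load(open("side0.pkl","rb"))
np.set_printoptions(precision=4,suppress=True)
def show(n,c,lo,hi,box,z,amin=4):
    for a,ce,r in blobs(c,lo,hi,box,amin)[:4]:
        b=cv2.boxPoints(r);print(n,a,ce,"ctr",ray(c,*ce,z),"rect",ray(c,*r[0],z)[:2],[ray(c,*p,z)[:2].round(3).tolist() for p in b])
show("roller T",T,(0,150,120),(6,255,255),(300,235,360,265),.139)
show("green",T,(65,80,20),(90,255,255),(290,140,362,262),.012,50)
show("blue",T,(105,120,40),(125,255,255),(220,185,285,250),.07,50)
show("marks",T,(0,90,80),(8,255,255),(230,195,275,240),.072,1)
show("marks2",T,(172,90,80),(180,255,255),(230,195,275,240),.072,1)
show("key",T,(12,70,60),(30,255,255),(235,200,270,232),.114)
show("keyS",S,(12,70,60),(30,255,255),(255,255,285,285),.114)
show("rollS",S,(0,150,80),(6,255,255),(335,215,370,248),.139)
show("rollS2",S,(174,150,80),(180,255,255),(335,215,370,248),.139)
a=cv2.resize(T["image"][140:260,220:360],None,fx=5,fy=5,interpolation=cv2.INTER_CUBIC)
cv2.imwrite("pics/c1.png",a[:,:,::-1])
```

```text
roller T 280 [328.3821 251.4357] ctr [ 0.4443 -0.0217  0.139 ] rect [ 0.4442 -0.0232] [[0.452, 0.019], [0.456, -0.065], [0.436, -0.065], [0.432, 0.018]]
green 1332 [324.3619 197.5218] ctr [ 0.5936 -0.0126  0.012 ] rect [ 0.5989 -0.012 ] [[0.646, 0.062], [0.649, -0.084], [0.552, -0.085], [0.549, 0.059]]
green 337 [327.5045 239.6884] ctr [ 0.4803 -0.0211  0.012 ] rect [ 0.4808 -0.0211] [[0.492, 0.024], [0.498, -0.065], [0.47, -0.066], [0.464, 0.022]]
green 187 [326.2032 227.0481] ctr [ 0.5141 -0.0176  0.012 ] rect [ 0.5154 -0.0184] [[0.522, 0.024], [0.528, -0.06], [0.509, -0.061], [0.503, 0.023]]
green 158 [303.2975 234.538 ] ctr [0.494  0.0436 0.012 ] rect [0.4996 0.0433] [[0.536, 0.056], [0.537, 0.036], [0.464, 0.03], [0.462, 0.051]]
blue 861 [252.9001 219.0325] ctr [0.5298 0.1715 0.07  ] rect [0.5322 0.1733] [[0.566, 0.238], [0.596, 0.14], [0.499, 0.109], [0.468, 0.206]]
marks 1 [253. 196.] ctr [0.5892 0.1716 0.072 ] rect [0.5892 0.1716] [[0.589, 0.172], [0.589, 0.172], [0.589, 0.172], [0.589, 0.172]]
key 68 [249.6765 215.75  ] ctr [0.5338 0.1741 0.114 ] rect [0.5341 0.1739] [[0.545, 0.196], [0.553, 0.19], [0.523, 0.152], [0.515, 0.157]]
key 9 [237.     200.3333] ctr [0.5725 0.2062 0.114 ] rect [0.572 0.205] [[0.573, 0.211], [0.573, 0.199], [0.571, 0.199], [0.571, 0.211]]
keyS 356 [269.1629 262.8371] ctr [0.5285 0.1749 0.114 ] rect [0.5238 0.1779] [[0.573, 0.182], [0.523, 0.132], [0.477, 0.174], [0.525, 0.222]]
rollS 210 [351.8333 230.119 ] ctr [ 0.447  -0.0304  0.139 ] rect [ 0.4468 -0.0316] [[0.456, 0.008], [0.462, -0.081], [0.437, -0.072], [0.432, 0.015]]
```

View pics/c1.png

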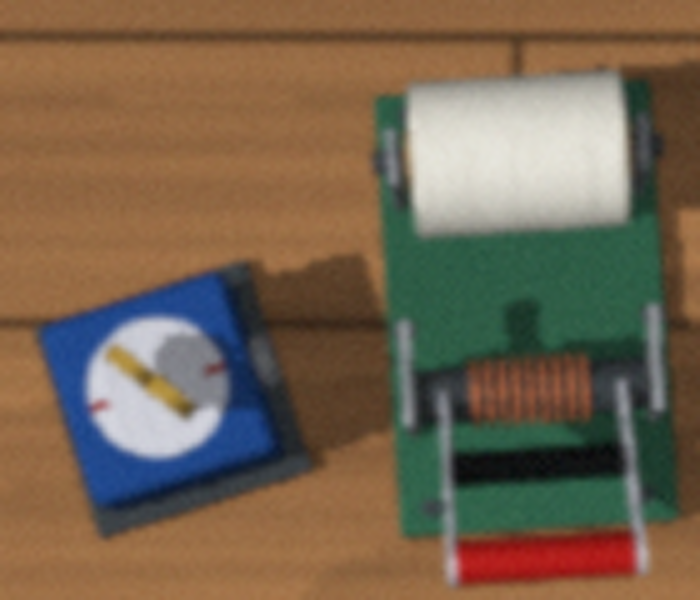

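The crop puts the key's wings from (108,350) to (192,412), with the red marks at (100,407) and (213,369). In the world frame:
- **Key axis:** about (0.533, 0.1735), which matches the blue housing's centre.
- **Wings:** at 53°.
- **Stop line:** at −73°, so about 2.2 rad clockwise remains, within the range expected.

The tool's y axis has to go to −37°.

The rows are not in the units I measure in: shifts go in shares of 50 mm and turns go in shares of 4 rad. I convert before sending: -0.0356 m is -0.712, 0.035 m is 0.7, -0.14 rad / 4 = -0.035.

Emit:
nudge_tcp --pt "0.093 0.7 -0.712 0 0" --pt "0.093 0.7 -0.712 0 0" --pt "0.093 0.7 -0.712 0 0" --pt "0.093 0.7 -0.712 0 0" --pt "0.093 0.7 -0.712 0 0" --pt "0.093 0.7 -0.712 0 0" --pt "0.093 0.7 -0.712 0 0" --pt "0.093 0.7 -0.712 0 0" --pt "0.093 0.7 -0.712 0 0" --pt "0.093 0.7 -0.712 0 0" --pt "0.093 0.7 -0.712 0 0" --pt "0.093 0.7 -0.712 0 0" --pt "0.093 0.7 -0.712 0 0" --pt "0.093 0.7 -0.712 0 0" --pt "0.093 0.7 -0.712 0 0" --pt "0.093 0.7 -0.712 0 0" --pt "0.093 0 0 0 -0.035" --pt "0.093 0 0 0 -0.035" --pt "0.093 0 0 0 -0.035" --pt "0.093 0 0 0 -0.035" --squeeze 40

```text
t: 2.1
tool_pos: [0.5333, 0.1727, 0.2399]
orientation: [-2.806, -1.413, 0.002]
force: [-0.6, -0.4, 0.4]
opening: 0.093
gripper_force: 0.0
```

Add to h.py:
```python
from scipy.spatial.transform import Rotation as Ro
def to(robot,x,y,z,yaw):
    "remaining move in tool axes; yaw = wanted angle of tool y (deg)"
    s=robot.read_state();R=Ro.from_rotvec(s["orientation"]).as_matrix()
    d=R.T@(np.array([x,y,z])-s["tool_pos"]);cur=np.degrees(np.arctan2(R[1,1],R[0,1]))
    print("t",s["t"],"pos",s["tool_pos"].round(4),"yawy",cur.round(1),"tool d",d.round(4),"turn",np.radians((cur-yaw+180)%360-180).round(3),"q",s["q"].round(2),"F",s["force"].round(1),"T",s["wrist_torque"].round(2),"zax",R[:,2].round(3))
```

Run:
```python
from h import *;from plant import robot, imaging
to(robot,.533,.1735,.104,-37)
```

```text
t 2.1 pos [0.5333 0.1727 0.2399] yawy -36.5 tool d [ 0.0006 -0.0006  0.1359] turn 0.008 q [ 0.22  0.03  1.6  -0.    1.52  0.86] F [-0.6 -0.4  0.4] T [-0.06 -0.08  0.06] zax [-0.001 -0.    -1.   ]
```

To row units: 0.04 m is 0.8, 0.03 m is 0.6.

Emit:
nudge_tcp --pt "0.093 0 0 0.8 0" --pt "0.093 0 0 0.8 0" --pt "0.093 0 0 0.6 0" --pt "0.093 0 0 0.52 0" --pt "0.093 0 0 0 0" --pt "0.02 0 0 0 0" --pt "0.005 0 0 0 0" --pt "0.0 0 0 0 0" --pt "0 0 0 0 0" --pt "0 0 0 0 0" --pt "0 0 0 0 0" --pt "0 0 0 0 0" --squeeze 40

```text
t: 3.3
tool_pos: [0.5337, 0.1724, 0.1048]
orientation: [2.81, 1.404, 0.0]
force: [0.4, 0.2, 0.6]
opening: 0.0414
gripper_force: 0.0
```

Run:
```python
from h import *;from plant import robot, imaging
to(robot,.533,.1735,.104,-37)
```

```text
t 3.3 pos [0.5337 0.1724 0.1048] yawy -36.9 tool d [ 0.0004 -0.0012  0.0008] turn 0.002 q [ 0.22  0.13  1.74 -0.    1.27  0.87] F [0.4 0.2 0.6] T [ 0.01 -0.02 -0.03] zax [ 0.  0. -1.]
```

To row units: -0.0005 m is -0.01.

Emit:
nudge_tcp --pt "0 0 -0.01 0 0" --pt "0 0 0 0 0" --pt "0 0 0 0 0" --pt "0 0 0 0 0" --pt "0 0 0 0 0" --pt "0 0 0 0 0" --pt "0 0 0 0 0" --pt "0 0 0 0 0" --pt "0 0 0 0 0" --pt "0 0 0 0 0" --squeeze 40

```text
t: 4.3
tool_pos: [0.5324, 0.1733, 0.1044]
orientation: [-2.809, -1.404, 0.002]
force: [-4.4, 3.9, 2.0]
opening: 0.0099
gripper_force: 40.0
```

Gripped: the opening is 9.9 mm, which matches the blade. First part turn.

To row units: -0.001 m is -0.02, 0.1 rad / 4 = 0.025.

Emit:
nudge_tcp --pt "0 0 -0.02 0 0.0125" --pt "0 0 0 0 0.025" --pt "0 0 0 0 0.025" --pt "0 0 0 0 0.025" --pt "0 0 0 0 0.025" --pt "0 0 0 0 0.025" --pt "0 0 0 0 0.025" --pt "0 0 0 0 0.025" --pt "0 0 0 0 0" --pt "0 0 0 0 0" --squeeze 40

```text
t: 5.3
tool_pos: [0.531, 0.1756, 0.1045]
orientation: [-3.126, -0.278, 0.004]
force: [-7.7, 9.6, 3.3]
opening: 0.0098
gripper_force: 40.0
```

Run:
```python
from h import *;from plant import robot, imaging
to(robot,.533,.1735,.104,-37-43)
```

```text
t 5.3 pos [0.531  0.1756 0.1045] yawy -79.8 tool d [0.0016 0.0024 0.0005] turn 0.003 q [0.23 0.13 1.74 0.   1.27 1.62] F [-7.7  9.6  3.3] T [1.75 1.18 0.02] zax [-0.003  0.003 -1.   ]
```

To row units: -0.03 m is -0.6, -0.02 m is -0.4.

Emit:
nudge_tcp --pt "0.093 0 0 0 0" --pt "0.093 0 0 0 0" --pt "0.093 0 0 0 0" --pt "0.093 0 0 0 0" --pt "0.093 0 0 0 0" --pt "0.093 0 0 -0.6 0" --pt "0.093 0 0 -0.4 0" --pt "0.093 0 0 0 0" --pt "0.093 0 0 0 0" --squeeze 40

```text
t: 6.2
tool_pos: [0.5328, 0.1733, 0.1547]
orientation: [-3.129, -0.277, -0.001]
force: [-0.7, -0.3, -0.8]
opening: 0.0771
gripper_force: 0.0
```

Run:
```python
from h import *;from plant import robot, imaging
to(robot,.531,.1756,.104,-80)
c=imaging.read_camera("side")
cv2.imwrite("pics/s1.png",cv2.resize(c["image"][200:320,200:340],None,fx=5,fy=5,interpolation=cv2.INTER_CUBIC)[:,:,::-1])
```

```text
t 6.2 pos [0.5328 0.1733 0.1547] yawy -79.9 tool d [-0.0014 -0.0026  0.0507] turn 0.002 q [ 0.22  0.08  1.7  -0.    1.36  1.62] F [-0.7 -0.3 -0.8] T [ 0.02 -0.01 -0.01] zax [ 0.001  0.    -1.   ]
```

View pics/s1.png

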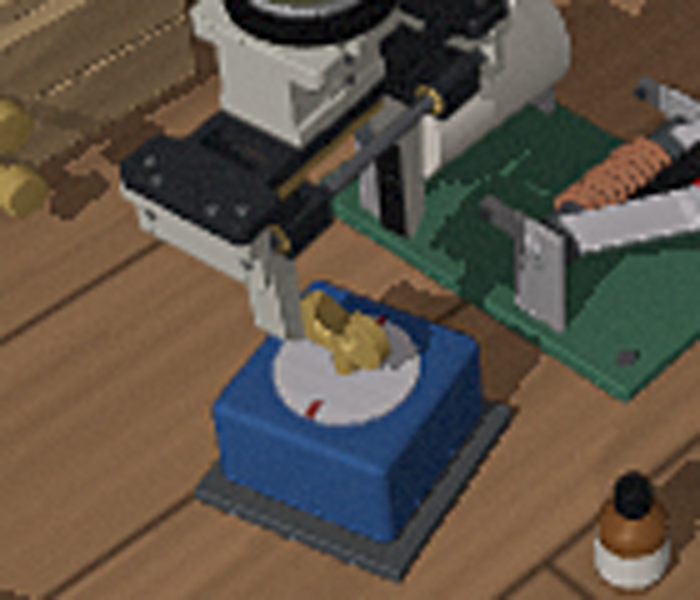

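The side crop shows the key's wings from (310,310) to (380,345), which is about 8° in the world frame, so it turned as commanded. Next I back the tool off half a turn and shift about 2.4 mm to centre it.

To row units: -0.0024 m is -0.048, -0.15 rad / 4 = -0.0375.

Emit:
nudge_tcp --pt "0.093 0 -0.048 0 -0.0375" --pt "0.093 0 0 0 -0.0375" --pt "0.093 0 0 0 -0.0375" --pt "0.093 0 0 0 -0.0375" --pt "0.093 0 0 0 -0.0375" --pt "0.093 0 0 0 -0.0375" --pt "0.093 0 0 0 -0.0375" --pt "0.093 0 0 0 -0.0375" --pt "0.093 0 0 0 -0.0375" --pt "0.093 0 0 0 -0.0375" --pt "0.093 0 0 0 -0.0375" --pt "0.093 0 0 0 -0.0375" --pt "0.093 0 0 0 -0.0375" --pt "0.093 0 0 0 -0.0375" --pt "0.093 0 0 0 -0.0375" --pt "0.093 0 0 0 -0.0375" --pt "0.093 0 0 0 -0.0375" --pt "0.093 0 0 0 -0.0375" --pt "0.093 0 0 0 -0.0375" --pt "0.093 0 0 0 -0.0375" --squeeze 40

```text
t: 8.25
tool_pos: [0.531, 0.1754, 0.1526]
orientation: [0.065, -3.138, 0.001]
force: [0.4, 0.1, -0.1]
opening: 0.0932
gripper_force: 0.0
```

Emit:
nudge_tcp --pt "0.093 0 0 0 -0.035" --pt "0.093 0 0 0.6 0" --pt "0.093 0 0 0.4 0" --pt "0.06 0 0 0 0" --pt "0 0 0 0 0" --pt "0 0 0 0 0" --pt "0 0 0 0 0" --pt "0 0 0 0 0" --pt "0 0 0 0 0" --pt "0 0 0 0 0" --pt "0 0 0 0 0" --pt "0 0 0 0 0" --pt "0 0 0 0 0" --pt "0 0 0 0 0" --pt "0 0 0 0 0" --pt "0 0 0 0 0" --pt "0 0 0 0 0" --pt "0 0 0 0 0" --squeeze 40

```text
t: 10.05
tool_pos: [0.5319, 0.176, 0.1046]
orientation: [0.275, -3.129, -0.001]
force: [-0.6, 2.6, -0.6]
opening: 0.0097
gripper_force: 40.0
```

Run:
```python
from h import *;from plant import robot, imaging
to(robot,.533,.1757,.104,100)
```

```text
t 10.05 pos [0.5319 0.176  0.1046] yawy 100.0 tool d [-0.001  -0.0005  0.0006] turn 0.001 q [ 0.23  0.13  1.74  0.    1.27 -1.52] F [-0.6  2.6 -0.6] T [ 0.69 -0.06 -0.  ] zax [-0.  0. -1.]
```

Gripped again with low force. Second part turn, 0.75 rad.

To row units: 0.0005 m is 0.01, 0.1 rad / 4 = 0.025.

Emit:
nudge_tcp --pt "0 0 0.01 0 0.0125" --pt "0 0 0 0 0.025" --pt "0 0 0 0 0.025" --pt "0 0 0 0 0.025" --pt "0 0 0 0 0.025" --pt "0 0 0 0 0.025" --pt "0 0 0 0 0.025" --pt "0 0 0 0 0.025" --pt "0 0 0 0 0" --pt "0 0 0 0 0" --squeeze 40

```text
t: 11.05
tool_pos: [0.5323, 0.1777, 0.1046]
orientation: [0.89, 3.012, 0.004]
force: [3.4, 8.5, -3.9]
opening: 0.0099
gripper_force: 40.0
```

Run:
```python
from h import *;from plant import robot, imaging
to(robot,.533,.1757,.104,57)
```

```text
t 11.05 pos [0.5323 0.1777 0.1046] yawy 57.1 tool d [-0.0017 -0.0013  0.0006] turn 0.001 q [ 0.23  0.13  1.74  0.    1.27 -0.77] F [ 3.4  8.5 -3.9] T [ 1.71 -0.61  0.  ] zax [ 0.001  0.003 -1.   ]
```

Emit:
nudge_tcp --pt "0.05 0 0 0 0" --pt "0.05 0 0 0 0" --pt "0.05 0 0 0 0" --pt "0.05 0 0 0 0" --pt "0 0 0 0 0" --pt "0 0 0 0 0" --pt "0 0 0 0 0" --pt "0 0 0 0 0" --pt "0 0 0 0 0" --pt "0 0 0 0 0" --pt "0 0 0 0 0" --pt "0 0 0 0 0" --squeeze 40

```text
t: 12.25
tool_pos: [0.5328, 0.1775, 0.1049]
orientation: [0.89, 3.011, 0.004]
force: [4.8, 5.8, -3.9]
opening: 0.0098
gripper_force: 40.0
```

Run:
```python
from h import *;from plant import robot, imaging
to(robot,.533,.1757,.104,57)
```

```text
t 12.25 pos [0.5328 0.1775 0.1049] yawy 57.1 tool d [-0.0011 -0.0014  0.0009] turn 0.001 q [ 0.23  0.13  1.74  0.    1.27 -0.77] F [ 4.8  5.8 -3.9] T [ 0.99 -0.94  0.02] zax [ 0.002  0.002 -1.   ]
```

To row units: 0.001 m is 0.02, 0.1 rad / 4 = 0.025.

Emit:
nudge_tcp --pt "0 0 0.02 0 0.025" --pt "0 0 0 0 0.025" --pt "0 0 0 0 0.025" --pt "0 0 0 0 0.025" --pt "0 0 0 0 0.025" --pt "0 0 0 0 0.025" --pt "0 0 0 0 0" --pt "0 0 0 0 0" --squeeze 40

```text
t: 13.05
tool_pos: [0.5337, 0.1782, 0.1049]
orientation: [1.74, 2.614, 0.005]
force: [6.9, 5.7, -5.4]
opening: 0.0103
gripper_force: 40.0
```

Run:
```python
from h import *;from plant import robot, imaging
to(robot,.533,.1757,.104,17.5)
```

```text
t 13.05 pos [0.5337 0.1782 0.1049] yawy 22.7 tool d [-0.0021 -0.0016  0.0009] turn 0.091 q [ 0.23  0.13  1.74  0.    1.27 -0.17] F [ 6.9  5.7 -5.4] T [ 0.94 -1.21 -0.04] zax [ 0.003  0.002 -1.   ]
```

Emit:
nudge_tcp --pt "0 0 0 0 0.0125" --pt "0 0 0 0 0.0125" --pt "0 0 0 0 0.0125" --pt "0 0 0 0 0" --pt "0 0 0 0 0" --squeeze 40

```text
t: 13.55
tool_pos: [0.5339, 0.1783, 0.1049]
orientation: [1.93, 2.477, 0.006]
force: [8.8, 5.6, -6.5]
opening: 0.0101
gripper_force: 40.5
```

Run:
```python
from h import *;from plant import robot, imaging
to(robot,.533,.1757,.104,17.5)
```

```text
t 13.55 pos [0.5339 0.1783 0.1049] yawy 14.1 tool d [-0.0023 -0.0015  0.0009] turn -0.059 q [ 0.23  0.13  1.74  0.    1.26 -0.02] F [ 8.8  5.6 -6.5] T [ 1.05 -1.45  0.44] zax [ 0.003  0.002 -1.   ]
```

Wrist torque about the tool axis has risen to 0.44 N m, so the key is at its stop. I'll release, lift and move behind the end roller.

To row units: -0.04 m is -0.8, -0.03 m is -0.6, -0.15 rad / 4 = -0.0375.

Emit:
nudge_tcp --pt "0.093 0 0 0 0" --pt "0.093 0 0 0 0" --pt "0.093 0 0 0 0" --pt "0.093 0 0 0 0" --pt "0.093 0 0 0 0" --pt "0.093 0 0 -0.6 0" --pt "0.093 0 0 -0.8 0" --pt "0.093 0 0 -0.8 0" --pt "0.093 0 0 0 -0.0375" --pt "0.093 0 0 0 -0.0375" --pt "0.093 0 0 0 -0.0375" --pt "0.093 0 0 0 -0.0375" --pt "0.093 0 0 0 -0.0375" --pt "0.093 0 0 0 -0.0375" --pt "0.093 0 0 0 -0.0375" --pt "0.093 0 0 0 -0.0375" --pt "0.093 0 0 0 -0.0375" --squeeze 20

```text
t: 15.25
tool_pos: [0.5324, 0.177, 0.2146]
orientation: [0.049, -3.141, 0.0]
force: [1.2, -0.7, -0.1]
opening: 0.0928
gripper_force: 0.0
```

Run:
```python
from h import *;from plant import robot, imaging
to(robot,.37,-.025,.215,93)
```

```text
t 15.25 pos [0.5324 0.177  0.2146] yawy 91.8 tool d [ 0.1687 -0.1968 -0.0004] turn -0.021 q [ 0.23  0.04  1.63 -0.    1.47 -1.37] F [ 1.2 -0.7 -0.1] T [ 0.05 -0.15  0.04] zax [-0. -0. -1.]
```

To row units: -0.0328 m is -0.656, 0.028 m is 0.56, -0.02 rad / 4 = -0.005.

Emit:
nudge_tcp --pt "0.03 0.56 -0.656 0 0" --pt "0.03 0.56 -0.656 0 0" --pt "0.03 0.56 -0.656 0 0" --pt "0.03 0.56 -0.656 0 0" --pt "0.03 0.56 -0.656 0 0" --pt "0.03 0.56 -0.656 0 0" --pt "0.03 0 0 0 -0.005" --pt "0.03 0 0 0 0" --squeeze 20

```text
t: 16.05
tool_pos: [0.3696, -0.0245, 0.215]
orientation: [-0.068, 3.139, -0.0]
force: [-0.2, -0.0, 0.4]
opening: 0.0334
gripper_force: 0.0
```

Run:
```python
from h import *;from plant import robot, imaging
to(robot,.37,-.025,.215,93)
ims=[]
T=imaging.read_camera("top");S=imaging.read_camera("side")
for c,b in((T,(235,200,270,232)),(S,(255,255,290,285))):
    for a,ce,r in blobs(c,(12,70,60),(30,255,255),b,10)[:1]:print(a,ce,r)
rt=blobs(T,(0,150,80),(6,255,255),(295,235,365,270));rs=blobs(S,(0,150,60),(6,255,255),(330,210,372,250))
print(rt[:2],rs[:2]); print("tri",tri(T,rt[0][1],S,rs[0][1]))
f=lambda i:cv2.resize(i,(390,300),interpolation=cv2.INTER_CUBIC)
cv2.imwrite("pics/c2.png",np.hstack([f(T["image"][180:280,230:360]),f(S["image"][195:311,240:391])])[:,:,::-1])
```

```text
t 16.05 pos [ 0.3696 -0.0245  0.215 ] yawy 92.5 tool d [-0.0004 -0.0005  0.    ] turn -0.009 q [-0.21 -0.53  2.11  0.    1.56 -1.82] F [-0.2 -0.   0.4] T [ 0.11 -0.18  0.01] zax [ 0.002 -0.    -1.   ]
88 [249.56818182 216.01136364] ((249.74057006835938, 216.15675354003906), (4.852417469024658, 20.880096435546875), 72.89727020263672)
329 [271.21884498 262.09118541] ((272.0, 264.5), (19.0, 34.0), 90.0)
[(np.int32(294), array([328.93877551, 251.05102041]), ((328.9601135253906, 251.20201110839844), (9.08864688873291, 33.95758056640625), 87.1375961303711))] [(np.int32(200), array([350.825, 231.365]), ((351.2044372558594, 231.26580810546875), (8.84080696105957, 25.12008285522461), 52.4314079284668))]
tri [ 0.44484415 -0.02329266  0.14090379]
```

View pics/c2.png

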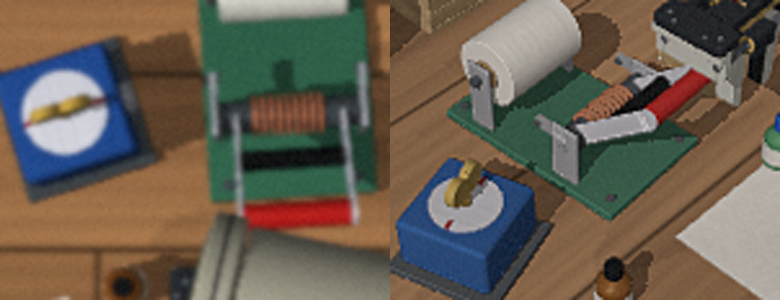

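The top crop shows the key in line with both red marks, at −73°. The side crop shows the roller free, with the fingers behind it. Triangulation puts the roller at (0.445, −0.023, 0.141), against an expected height of 0.139. I'll descend and approach.

To row units: 0.034 m is 0.68, -0.02 m is -0.4.

Emit:
nudge_tcp --pt "0.03 0 0 0.68 0" --pt "0.03 0 0 0.68 0" --pt "0.03 -0.4 0 0 0" --pt "0.03 -0.3 0 0 0" --pt "0.03 -0.2 0 0 0" --pt "0.03 -0.1 0 0 0" --pt "0.03 0 0 0 0" --squeeze 20

```text
t: 16.85
tool_pos: [0.42, -0.0208, 0.1464]
orientation: [0.074, -3.14, -0.001]
force: [-0.8, 0.4, 0.8]
opening: 0.03
gripper_force: 0.0
```

Run:
```python
from h import *;from plant import robot, imaging
to(robot,.426,-.0245,.147,93)
```

```text
t 16.85 pos [ 0.42   -0.0208  0.1464] yawy 92.7 tool d [-0.0058 -0.004  -0.0006] turn -0.005 q [-0.17 -0.31  2.08  0.    1.38 -1.79] F [-0.8  0.4  0.8] T [ 0.09 -0.12 -0.03] zax [-0.001  0.    -1.   ]
```

To row units: -0.013 m is -0.26, -0.011 m is -0.22.

Emit:
nudge_tcp --pt "0.03 -0.12 -0.06 0 0" --pt "0.03 -0.24 0 -0.2 0" --pt "0.03 -0.22 0 -0.2 0" --pt "0.03 -0.26 0 -0.14 0" --pt "0.03 -0.26 0 -0.14 0" --pt "0.03 0 0 0 0" --pt "0.03 0 0 0 0" --squeeze 20

```text
t: 17.55
tool_pos: [0.4733, -0.0215, 0.18]
orientation: [0.072, -3.137, -0.002]
force: [-7.1, 2.4, 0.5]
opening: 0.0301
gripper_force: 3.3
```

Run:
```python
from h import *;from plant import robot, imaging
to(robot,.554,-.018,.182,93)
S=imaging.read_camera("side");rs=blobs(S,(0,150,60),(6,255,255),(300,180,380,250))
for r in rs[:2]:print(r[:2],ray(S,*r[1],.173))
```

```text
t 17.55 pos [ 0.4733 -0.0215  0.18  ] yawy 92.6 tool d [-0.0808 -0.0002 -0.0023] turn -0.006 q [-0.15 -0.18  1.9   0.    1.42 -1.77] F [-7.1  2.4  0.5] T [0.67 1.02 0.2 ] zax [-0.004  0.001 -1.   ]
(np.int32(31), array([327.77419355, 218.74193548])) [0.49344119 0.00911757 0.173     ]
(np.int32(22), array([373.5       , 190.77272727])) [ 0.48487879 -0.15701743  0.173     ]
```

To row units: -0.015 m is -0.3, -0.008 m is -0.16.

Emit:
nudge_tcp --pt "0.03 -0.3 0 -0.08 0" --pt "0.03 -0.3 0 -0.06 0" --pt "0.03 -0.3 0 0 0" --pt "0.03 -0.3 0 0 0" --pt "0.03 -0.2 0 0.04 0" --pt "0.03 -0.16 0 0.04 0" --pt "0.03 0 0 0 0" --pt "0.03 0 0 0 0" --squeeze 20

```text
t: 18.4
tool_pos: [0.5499, -0.0174, 0.1816]
orientation: [0.072, -3.134, -0.004]
force: [-8.8, 5.9, -0.4]
opening: 0.0302
gripper_force: 4.3
```

Run:
```python
from h import *;from plant import robot, imaging
to(robot,.554,-.018,.182,93)
```

```text
t 18.4 pos [ 0.5499 -0.0174  0.1816] yawy 92.6 tool d [-0.0041 -0.0008 -0.0004] turn -0.006 q [-0.13  0.04  1.69  0.    1.42 -1.74] F [-8.8  5.9 -0.4] T [0.93 1.38 0.27] zax [-0.007  0.002 -1.   ]
```

To row units: -0.004 m is -0.08, 0.001 m is 0.02.

Emit:
nudge_tcp --pt "0.03 -0.08 0.02 0 0" --pt "0.03 -0.06 0 0 0" --pt "0.03 0 0 0 0" --pt "0.03 0 0 0 0" --squeeze 20

```text
t: 18.8
tool_pos: [0.5515, -0.017, 0.1791]
orientation: [0.072, -3.121, -0.002]
force: [-30.6, -0.6, 1.8]
opening: 0.0302
gripper_force: 15.3
```

Emit:
nudge_tcp --pt "0.03 -0.04 0 0 0" --pt "0.03 -0.04 0 0 0" --pt "0.03 0 0 0 0" --pt "0.03 0 0 0 0" --squeeze 20

```text
t: 19.2
tool_pos: [0.5521, -0.017, 0.1773]
orientation: [0.071, -3.113, -0.002]
force: [-43.0, -1.1, 4.1]
opening: 0.0299
gripper_force: 21.9
```

The force climbs steeply at x ≈ 0.552, so the arm is at its stop. I'll ease off to a moderate push, then look.

To row units: 0.003 m is 0.06, 0.002 m is 0.04.

Emit:
nudge_tcp --pt "0.03 0.06 0 0 0" --pt "0.03 0.04 0 0 0" --pt "0.03 0 0 0 0" --pt "0.03 0 0 0 0" --pt "0.03 0 0 0 0" --pt "0.03 0 0 0 0" --squeeze 20

```text
t: 19.8
tool_pos: [0.5512, -0.0171, 0.1792]
orientation: [0.072, -3.123, -0.002]
force: [-25.8, 0.4, -0.5]
opening: 0.0304
gripper_force: 13.0
```

Run:
```python
from h import *;from plant import robot, imaging
T=imaging.read_camera("top");S=imaging.read_camera("side")
f=lambda i:cv2.resize(i,(390,300),interpolation=cv2.INTER_CUBIC)
cv2.imwrite("pics/c3.png",np.hstack([f(T["image"][180:280,230:360]),f(S["image"][165:311,220:410])])[:,:,::-1])
```

```text
(no output)
```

View pics/c3.png

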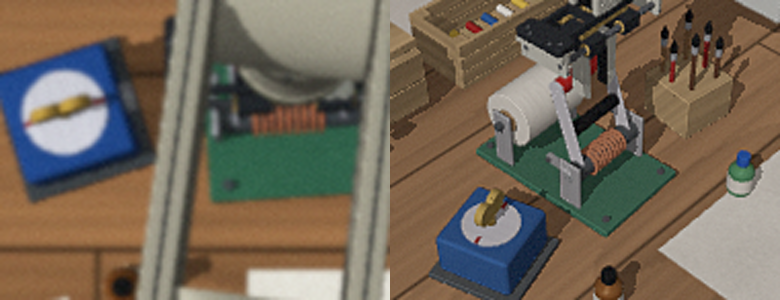

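The side crop shows the tension arm leaning forward past upright, with the fingers on the red roller at about (565,85). The key is still on its marks and nothing else has moved. The roller's x position of 0.570 matches the stop geometry.

```bash
python3 -c "
from plant import robot, imaging
print(robot.close_job())"
```

```text
the job is handed in; nothing more can be done
None
```

The job is handed in at about 20 s of the 56 s allowed, but no verdict came back: the key was wound to its stop in three part turns and let go, and the fingers are holding the tension arm at its forward stop with about 26 N on the red roller.

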